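# Sort left- and right-hand crate brackets by sliding

## Robot

A 6-joint arm with a two-finger parallel gripper is mounted at the origin on the work surface. World frame = base frame: x ahead of the robot, y to its left, z up, the work surface at z = 0. Lengths are in m, angles in rad, forces in N, time in s.
With the tool pointing down it reaches from about 0.325 to 0.775 m from the base axis. Payload 9.3 kg.
Tool frame: the origin (TCP) lies midway between the tips of the shut fingers; the grasp point (between the pads) lies 19 mm behind it; z points along the fingers, y is the line along which they close (so a half turn about z gives the same grasp; the last joint's range is limited). The gripper opens to 85 mm and grips with 20 to 120 N. Pads are 22 mm wide; open, the fingers measure 114 mm over their backs; the gripper's body (76 mm by 85 mm) begins 54 mm behind the grasp point. The pads swing forward as they close: fully open they stand 13 mm farther back than shut.
Start: joints at [1.062, 0.259, 0.021, 1.334, 0, 1.418], TCP at [0.192, 0.516, 0.231] pointing down, gripper open.
Joint ranges: [-3.04, 3.04], [-0.91, 1.82], [-1.04, 1.36], [-1.92, 1.95], [-1.52, 1.45], [-3.14, 3.14]. Speed limits (rad/s): [2.22, 2.22, 2.79, 3.14, 3.14, 3.14].

## Interface

Orientations are given as a rotation vector (axis times angle).
In Python, from plant import robot gives the robot as it stands. The module is installed in compiled form; this text tells all that it offers.
- The arm moves only by the shell command python3 -m jog 'ROWS' [FORCE]. ROWS is JSON, a list of rows, each a list of 3 entries, a list of its own where there are three numbers: the shift along the tool's x, y, z normalised to -1 to 1, where 1 is 0.025 m, then the turn about the tool's z normalised to -1 to 1, where 1 is 0.15 rad, then the closure, from 0 (fully open) to 1 (shut). In form: [[[dx, dy, dz], spin, claw], ...]. A call has 1 to 20 rows; each row shifts and turns the commanded pose from where the row before left it, along the tool's axes as they then stand; what a row does not reach is not made up. A row lasts 1/8 s, in which the tool goes at most 62.5 mm and 10.7 degrees, less where a joint would pass 70% of its speed; a pose out of reach is approached as far as the arm can. A call with a number of a shift or a turn outside -1 to 1 is refused whole. A call with a gripper value outside its range is refused whole. The fingers move at their own pace and stop on an object; FORCE is the grip in N (left out, the last holds). Time passes only in rows, so rows that do not move let the fingers close. It gives the time, the measured TCP pose, the force, the opening and the grip force at its end, in the units of the state.
- robot.observe(): the state, without advancing time (a new reading comes with each control period).
- robot.read_camera(name): name is "scene" or "top" or "wrist"; returns the picture (480x640x3 uint8, blue, green, red); there is no depth.
- robot.calibration(name): a dict with "fx", "fy", "cx", "cy" (pixels), "xyz" and "rotation" of the camera in the world; the wrist camera has in their place "hand_eye" (4x4, takes a point from camera to tool coordinates, whose origin is the TCP and whose axes are the flange's). Camera axes: x right, y down, z forward; pixel columns grow to the right and rows downward; lengths in m; the calibration is good to about 2 mm. A picture is of the moment at which its call begins: read the wrist's pose just before it. calibration takes no time and is no camera call.
- robot.finish_job(): hands the job in; it is judged then, once.
The state is a dict: "clock": time; "joints": joint angles; "joint_velocities": joint speeds; "effort": joint torques, N m; "tcp_pos": TCP position; "eef_rot": TCP orientation; "wrist_force": force on the tool from outside, world axes, zero at the start; "moment": the same for the moment, N m; "opening": finger opening in m; "grasp_force": force on a finger pad.
Only numpy, scipy, OpenCV 4.12 (cv2) and the standard library are available. Lean on these libraries where they do the work, as an engineer would, in place of code of your own. Each camera call takes 0.05 s, during which the arm holds its last target. There are 200 camera calls.

## Task

Sort the three loose steel crate brackets into the two open-fronted blue trays: each tray takes the hand, left or right, that matches the pattern bracket on the wooden block behind it. Slide the brackets along the bench through the open side of the tray, without lifting them off the bench, until each lies flat and wholly inside its tray. Leave the containers and the block standing beside the trays where they are.

Things in the scene. Friction and masses are not known exactly. Their poses are not given: they have to be found in the camera images.
- left1: loose left-hand bracket of bare steel, about 0.25 kg, lying flange up; origin on its underside below left1_mid. L-shaped plate 5 mm thick: a 100 x 35 mm leg along x (y = -37.5 to -2.5 mm) and a tab at its -x end (x = -50 to -15 mm) reaching to y = +37.5 mm. Upright flange 4 mm thick, top 29 mm above the bench, along the whole outer edge of the leg (y = -37.5 to -33.5 mm)
- left1_mid (a point): centre of the 100 x 75 mm outline of that left-hand bracket, half-way up (14.5 mm above its underside), same axes. Seen from above with the flange edge nearest the viewer, the tab points away at the left end: that makes it left-hand
- left1_flange_p (a point): +x end of that bracket's flange, on its outer face, at the height of left1_mid (x = 50, y = -37.5 mm from it)
- left1_flange_m (a point): -x end of that bracket's flange, on its outer face, at the height of left1_mid (x = -50, y = -37.5 mm from it)
- left1_tab (a point): middle of the end of that bracket's tab (x = -32.5, y = 37.5 mm from left1_mid), 2.5 mm above the underside
- left2: loose left-hand bracket of bare steel, about 0.25 kg, lying flange up; origin on its underside below left2_mid. L-shaped plate 5 mm thick: a 100 x 35 mm leg along x (y = -37.5 to -2.5 mm) and a tab at its -x end (x = -50 to -15 mm) reaching to y = +37.5 mm. Upright flange 4 mm thick, top 29 mm above the bench, along the whole outer edge of the leg (y = -37.5 to -33.5 mm)
- left2_mid (a point): centre of the 100 x 75 mm outline of that left-hand bracket, half-way up (14.5 mm above its underside), same axes. Seen from above with the flange edge nearest the viewer, the tab points away at the left end: that makes it left-hand
- left2_flange_p (a point): +x end of that bracket's flange, on its outer face, at the height of left2_mid (x = 50, y = -37.5 mm from it)
- left2_flange_m (a point): -x end of that bracket's flange, on its outer face, at the height of left2_mid (x = -50, y = -37.5 mm from it)
- left2_tab (a point): middle of the end of that bracket's tab (x = -32.5, y = 37.5 mm from left2_mid), 2.5 mm above the underside
- right1: loose right-hand bracket of bare steel, about 0.25 kg, lying flange up; origin on its underside below right1_mid. L-shaped plate 5 mm thick: a 100 x 35 mm leg along x (y = -37.5 to -2.5 mm) and a tab at its +x end (x = 15 to 50 mm) reaching to y = +37.5 mm. Upright flange 4 mm thick, top 29 mm above the bench, along the whole outer edge of the leg (y = -37.5 to -33.5 mm)
- right1_mid (a point): centre of the 100 x 75 mm outline of that right-hand bracket, half-way up (14.5 mm above its underside), same axes. Seen from above with the flange edge nearest the viewer, the tab points away at the right end: that makes it right-hand
- right1_flange_p (a point): +x end of that bracket's flange, on its outer face, at the height of right1_mid (x = 50, y = -37.5 mm from it)
- right1_flange_m (a point): -x end of that bracket's flange, on its outer face, at the height of right1_mid (x = -50, y = -37.5 mm from it)
- right1_tab (a point): middle of the end of that bracket's tab (x = 32.5, y = 37.5 mm from right1_mid), 2.5 mm above the underside
- tray_a: fixed blue plastic tray at the robot's left (+y) side; origin at the centre of its floor, which is level with the bench (no step). Inside 270 mm (x) by 210 mm (y); walls 6 mm thick, 45 mm high at x = +-138 mm and at the back, y = +108 mm; the -y side, towards the middle of the bench, is fully open from bench level up (mouth line at y = -107 mm)
- tray_b: fixed blue plastic tray at the robot's right (-y) side; origin at the centre of its floor, which is level with the bench (no step). Inside 270 mm (x) by 210 mm (y); walls 6 mm thick, 45 mm high at x = +-138 mm and at the back, y = -108 mm; the +y side, towards the middle of the bench, is fully open from bench level up (mouth line at y = +107 mm)
- pattern_left_top (a point): centre of the top of a fixed wooden block, 130 x 100 mm, 50 mm tall, that carries a left-hand pattern bracket (fixed, same shape as the loose ones, its top 79 mm above the bench). The block stands behind the back wall of one of the trays, about 195 mm from its centre: that tray is for left-hand brackets
- pattern_right_top (a point): centre of the top of a fixed wooden block, 130 x 100 mm, 50 mm tall, that carries a right-hand pattern bracket (fixed, same shape as the loose ones, its top 79 mm above the bench). The block stands behind the back wall of one of the trays, about 195 mm from its centre: that tray is for right-hand brackets
- tin_mid (a point): bystander: plain metal tin with a lid, 60 mm across, 105 mm tall, standing loose beside a corner of a tray's mouth; the point is on its axis, half-way up
- jar_mid (a point): bystander: amber glass jar with a metal lid, 60 mm across, 95 mm tall, standing loose beside a corner of a tray's mouth; the point is on its axis, half-way up
- cup_mid (a point): bystander: white ceramic cup without a handle, 64 mm across its rim, 100 mm tall, standing loose beside a corner of a tray's mouth; the point is on its axis, half-way up
- woodblock_mid (a point): bystander: upright wooden block, 60 x 60 mm, 90 mm tall, standing loose beside a corner of a tray's mouth; the point is on its axis, half-way up

How it is judged:
By the outcome, as a careful person would: the job done as asked, in the order asked, and still so for the second after the job is handed in, with the robot touching nothing.
It also fails if it takes over 70 s, if anything falls off the work surface, if the arm or the gripper's body presses on something with over 40 N, if the wrist force passes 120 N, or if a joint passes its speed limit or range.

## Working session

There is one attempt and no reset: what is moved stays moved. The work goes in short steps, Python scripts to look and compute and a shell command to move; the robot and the scene stay as the last step left them, time stands still between calls to the robot, and variables do not carry over. Pictures are saved under pics/ and viewed, at most 10 in all, crops included, and the job is handed in when it is done.

```bash
mkdir -p pics; python3 - <<'E'
from plant import robot
import cv2,numpy as np
for n in("top","scene"):
    cv2.imwrite(f"pics/{n}0.png",robot.read_camera(n)); print(n,robot.calibration(n))
print(robot.calibration("wrist"))
o=robot.observe();print({k:np.round(o[k],3) for k in o})
E
```

```text
top {'fx': 616.2872604705569, 'fy': 616.2872604705569, 'cx': 313.8175976976313, 'cy': 236.35821617087566, 'xyz': array([ 0.33701015, -0.01058041,  1.709295  ]), 'rotation': array([-2.14623161,  2.15779137, -0.15031519])}
scene {'fx': 573.0242188440473, 'fy': 573.0242188440473, 'cx': 312.1034306223524, 'cy': 235.08489541518117, 'xyz': array([2.04133656, 0.14278149, 1.05511921]), 'rotation': array([-1.58783593, -1.69836243,  0.92033212])}
{'fx': 337.8060281337998, 'fy': 337.8060281337998, 'cx': 322.00713342479975, 'cy': 244.13515989376478, 'hand_eye': array([[-4.50381839e-04, -9.51678248e-01, -3.07096581e-01,
         7.80065844e-02],
       [ 9.99999857e-01, -3.39776455e-04, -4.13628549e-04,
        -8.83404404e-04],
       [ 2.89297105e-04, -3.07096724e-01,  9.51678264e-01,
        -1.43796669e-01],
       [ 0.00000000e+00,  0.00000000e+00,  0.00000000e+00,
         1.00000000e+00]])}
{'clock': np.float64(0.1), 'joints': array([ 1.062,  0.259,  0.021,  1.334, -0.   ,  1.418]), 'joint_velocities': array([ 0.001, -0.002,  0.001,  0.001,  0.001,  0.002]), 'effort': array([ 4.0000e-03, -5.5670e+01,  3.4507e+01,  1.2000e-02, -0.0000e+00,
       -0.0000e+00]), 'tcp_pos': array([0.191, 0.515, 0.231]), 'eef_rot': array([-5.560e-01, -3.092e+00,  2.000e-03]), 'wrist_force': array([ 0.958, -0.785, -0.354]), 'moment': array([ 0.023, -0.009,  0.003]), 'grasp_force': np.float64(0.0), 'opening': np.float64(0.085)}
```

View pics/top0.png

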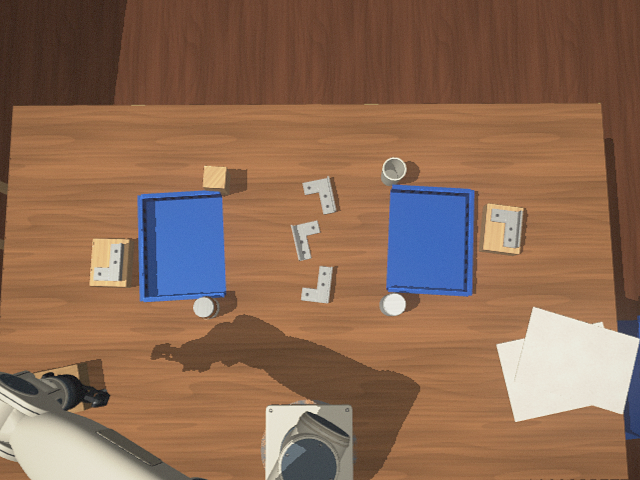

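View pics/scene0.png

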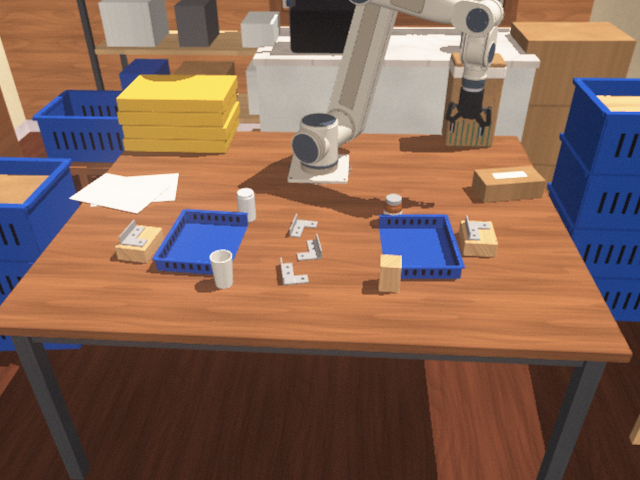

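```bash
cat > h.py <<'E'
import cv2,numpy as np
from scipy.spatial.transform import Rotation as R
from plant import robot
def ray(name,uv,z,pose=None):
    c=robot.calibration(name); uv=np.atleast_2d(uv).astype(float)
    d=np.c_[(uv[:,0]-c["cx"])/c["fx"],(uv[:,1]-c["cy"])/c["fy"],np.ones(len(uv))]
    if name=="wrist":
        p,r=pose; H=c["hand_eye"]; M=R.from_rotvec(r).as_matrix()
        o=np.array(p)+M@H[:3,3]; d=d@(M@H[:3,:3]).T
    else: o=np.array(c["xyz"]); d=d@R.from_rotvec(c["rotation"]).as_matrix().T
    return o+d*((z-o[2])/d[:,2])[:,None]
E
python3 - <<'E'
from h import *
im=cv2.imread("pics/top0.png")
a=cv2.resize(im[165:315,285:350],None,fx=4,fy=4,interpolation=cv2.INTER_CUBIC)
l=cv2.resize(im[225:300,80:140],None,fx=4,fy=4,interpolation=cv2.INTER_CUBIC)
r=cv2.resize(im[195:270,475:535],None,fx=4,fy=4,interpolation=cv2.INTER_CUBIC)
cv2.imwrite("pics/crop1.png",np.hstack([a,np.vstack([l,r])]))
g=im.astype(int); hsv=cv2.cvtColor(im,cv2.COLOR_BGR2HSV)
m=((hsv[...,1]<60)&(hsv[...,2]>90)).astype(np.uint8); m[:,:285]=0;m[:,350:]=0;m[:165]=0;m[315:]=0
for c in cv2.findContours(m,cv2.RETR_EXTERNAL,cv2.CHAIN_APPROX_NONE)[0]:
    if cv2.contourArea(c)>80:
        p=cv2.approxPolyDP(c,3,True)[:,0]; print(cv2.contourArea(c),[list(map(int,q)) for q in p]); print(ray("top",p,.005)[:,:2].round(3).tolist())
b=cv2.inRange(hsv,(105,120,60),(125,255,255)); b[:,500:]=0
for c in cv2.findContours(b,cv2.RETR_EXTERNAL,cv2.CHAIN_APPROX_NONE)[0]:
    if cv2.contourArea(c)>2000:
        p=cv2.boxPoints(cv2.minAreaRect(c)); print(p.round(0).tolist(),ray("top",p,.0)[:,:2].round(3).tolist())
pts={"wood top":((215,172),.09),"jar":((204,307),.095),"cup":((394,169),.1),"tin":((394,304),.105)}
for k,(u,z) in pts.items(): print(k,ray("top",u,z).round(3))
E
```

```text
620.0 [[332, 267], [319, 267], [317, 288], [302, 288], [302, 300], [328, 302]]
[[0.485, -0.066], [0.485, -0.03], [0.427, -0.024], [0.428, 0.017], [0.395, 0.017], [0.389, -0.054]]
580.5 [[317, 221], [291, 225], [300, 260], [310, 258], [306, 236], [319, 232]]
[[0.615, -0.025], [0.604, 0.047], [0.505, 0.023], [0.511, -0.005], [0.572, 0.006], [0.583, -0.031]]
590.5 [[328, 176], [302, 183], [305, 194], [319, 193], [323, 213], [335, 211]]
[[0.743, -0.057], [0.724, 0.016], [0.692, 0.008], [0.694, -0.031], [0.637, -0.042], [0.643, -0.076]]
[[135.0, 193.0], [221.0, 190.0], [225.0, 298.0], [140.0, 301.0]] [[0.697, 0.487], [0.706, 0.246], [0.402, 0.229], [0.393, 0.465]]
[[386.0, 292.0], [390.0, 184.0], [475.0, 188.0], [471.0, 296.0]] [[0.414, -0.216], [0.719, -0.234], [0.709, -0.473], [0.404, -0.45]]
wood top [[0.736 0.249 0.09 ]]
jar [[0.375 0.271 0.095]]
cup [[ 0.739 -0.232  0.1  ]]
tin [[ 0.38  -0.223  0.105]]
```

View pics/crop1.png

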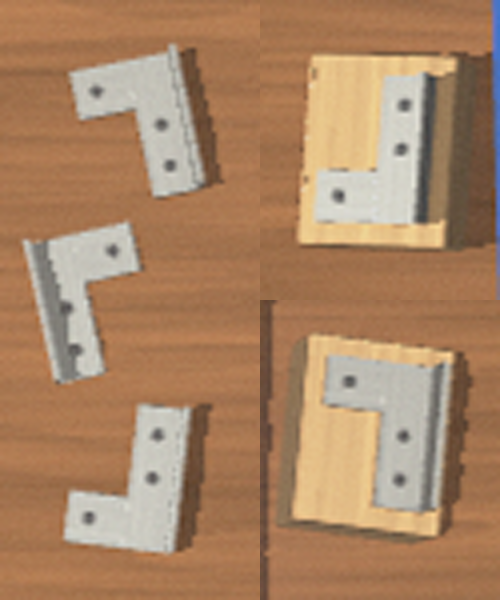

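The top view shows the three loose brackets near (320,195), (305,240) and (318,285). The left pattern at (110,262) has its flange right and tab low, so it is left-hand. The right pattern at (505,228) has its tab high, so it is right-hand. The far bracket is therefore right-hand and goes to tray B; the middle and near ones are left-hand and go to tray A. The bystanders stand at the mouth corners, at (215,178), (204,307), (394,169) and (394,304).

Plan: grip each flange lightly and drag the bracket flat along the bench. First I go over the middle bracket.

```bash
python3 -m jog '[[[0,0,0],-1,0],[[0,0,0],-1,0],[[0,0,0],-1,0],[[0,0,0],-1,0],[[-0.39,-0.98,0],0,0],[[-0.39,-0.98,0],0,0],[[-0.39,-0.98,0],0,0],[[-0.39,-0.98,0],0,0],[[-0.39,-0.98,0],0,0],[[-0.39,-0.98,0],0,0],[[-0.39,-0.98,0],0,0],[[-0.39,-0.98,0],0,0],[[-0.39,-0.98,0],0,0],[[-0.39,-0.98,0],0,0],[[-0.39,-0.98,0],0,0],[[-0.39,-0.98,0],0,0],[[-0.39,-0.98,0],0,0],[[-0.39,-0.98,0],0,0],[[-0.39,-0.98,0],0,0],[[-0.39,-0.98,0],0,0]]' 20
python3 -m jog '[[[-0.39,-0.98,0],0,0.3],[[-0.39,-0.98,0],0,0.3],[[-0.39,-0.98,0],0,0.3],[[-0.39,-0.98,0],0,0.3],[[-0.39,-0.98,0],0,0.3],[[-0.39,-0.98,0],0,0.3],[[-0.39,-0.98,0],0,0.3],[[-0.39,-0.98,0],0,0.3],[[0,0,0],0,0.3],[[0,0,0],0,0.3]]'
python3 - <<'E'
from h import *
o=robot.observe(); print(o["tcp_pos"],o["eef_rot"],o["joints"].round(2),o["opening"],o["clock"])
cv2.imwrite("pics/w1.png",robot.read_camera("wrist"))
E
```

```text
clock: 2.6
tcp_pos: [0.438, 0.1721, 0.231]
eef_rot: [0.383, -3.118, 0.0]
wrist_force: [0.5, -1.1, 0.0]
opening: 0.0853
grasp_force: 0.0
clock: 3.85
tcp_pos: [0.5607, 0.0015, 0.2311]
eef_rot: [0.382, -3.118, -0.0]
wrist_force: [-1.0, -0.6, -1.1]
opening: 0.0598
grasp_force: 0.0
[0.56070611 0.00150001 0.23105826] [ 3.82032904e-01 -3.11762181e+00 -4.90445133e-04] [-0.15  0.28  0.05  1.34  0.   -0.39] 0.05976671037909576 3.85
```

View pics/w1.png

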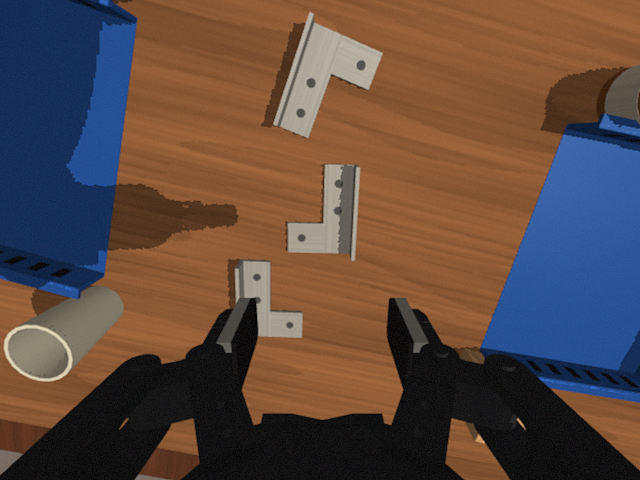

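The wrist view (rows down = +x, columns right = +y) shows the middle bracket with its flange top from (357,166) to (353,258). The near bracket's flange runs (311,14)–(275,124), and the far bracket is at (235–300, 260–338).

```bash
python3 - <<'E'
from h import *
pose=([0.5607,0.0015,0.2311],[0.382,-3.118,0])
im=cv2.imread("pics/w1.png")
for n,p in {"mid flange outer top":[(359,166),(355,259)],"near flange outer top":[(309,13),(274,125)],"far flange outer top":[(235,268),(237,295)]}.items():
    q=ray("wrist",p,.029,pose); d=q[1]-q[0]; print(n,q.round(4).tolist(),np.degrees(np.arctan2(d[1],d[0])).round(1))
for n,p in {"mid tab":[(288,223),(288,251)],"near tab":[(382,52),(369,88)],"far tab":[(302,312),(302,337)],"far end":[(241,262),(270,262)]}.items():
    q=ray("wrist",p,.005,pose); print(n,q.round(4).tolist())
for n,p in {"trayA floor near":[(480,345)],"A jar-side inner":[(566,125),(640,140)],"B mouth":[(104,295),(135,20)]}.items(): print(n,ray("wrist",p,0,pose).round(3).tolist())
E
```

```text
mid flange outer top [[0.5042, 0.0243, 0.029], [0.6008, 0.0472, 0.029]] 13.3
near flange outer top [[0.3879, -0.0545, 0.029], [0.4867, -0.066, 0.029]] -6.6
far flange outer top [[0.6428, -0.0781, 0.029], [0.6747, -0.0705, 0.029]] 13.4
mid tab [[0.5853, -0.0332, 0.005], [0.618, -0.0262, 0.005]]
near tab [[0.3959, 0.0194, 0.005], [0.4296, 0.0161, 0.005]]
far tab [[0.6915, 0.0073, 0.005], [0.726, 0.0152, 0.005]]
far end [[0.6446, -0.0767, 0.005], [0.6364, -0.0437, 0.005]]
trayA floor near [[0.685, 0.241, 0.0]]
A jar-side inner [[0.413, 0.227, 0.0], [0.408, 0.31, 0.0]]
B mouth [[0.73, -0.233, 0.0], [0.426, -0.218, 0.0]]
```

```bash
python3 -m jog '[[[0,0.67,0.9],0,0.3],[[0,0.66,0.9],0,0.3],[[0,0,1],0,0.3],[[0,0,1],0,0.3],[[0,0,1],0,0.3],[[0,0,1],0,0.3],[[0,0,1],0,0.3],[[0,0,1],0,0.3],[[0,0,0.6],0,0.3],[[0,0,0.4],0,0.3],[[0,0,0],0,0.5],[[0,0,0],0,0.8],[[0,0,0],0,1],[[0,0,0],0,1],[[0,0,0],0,1],[[0,0,0],0,1],[[0,0,0],0,1]]' 25
```

```text
clock: 6.02
tcp_pos: [0.5531, 0.0338, 0.012]
eef_rot: [-0.382, 3.117, -0.0]
wrist_force: [-0.8, -0.2, 6.2]
opening: 0.0032
grasp_force: 27.5
```

```bash
python3 -m jog '[[[0,0,0],0.58,1],[[0,0,0],0.58,1],[[-0.12,0.47,0],0,1],[[-0.24,0.93,0],0,1],[[-0.24,0.93,0],0,1],[[-0.24,0.93,0],0,1],[[-0.24,0.93,0],0,1],[[-0.24,0.93,0],0,1],[[-0.24,0.93,0],0,1],[[-0.24,0.93,0],0,1],[[-0.24,0.93,0],0,1],[[-0.24,0.93,0],0,1],[[-0.24,0.93,0],0,1],[[-0.24,0.93,0],0,1],[[-0.24,0.93,0],0,1],[[-0.24,0.93,0],0,1],[[-0.12,0.46,0],0,1],[[0,0,0],0,1],[[0,0,0],0,1]]' 40
python3 - <<'E'
from h import *
im=robot.read_camera("scene")
cv2.imwrite("pics/s1.png",cv2.resize(im[180:320,150:500],None,fx=2.2,fy=2.2,interpolation=cv2.INTER_CUBIC))
E
```

```text
clock: 8.4
tcp_pos: [0.6143, 0.3657, 0.0121]
eef_rot: [-0.112, 3.138, 0.003]
wrist_force: [1.2, 4.6, 5.2]
opening: 0.0029
grasp_force: 43.4
```

View pics/s1.png

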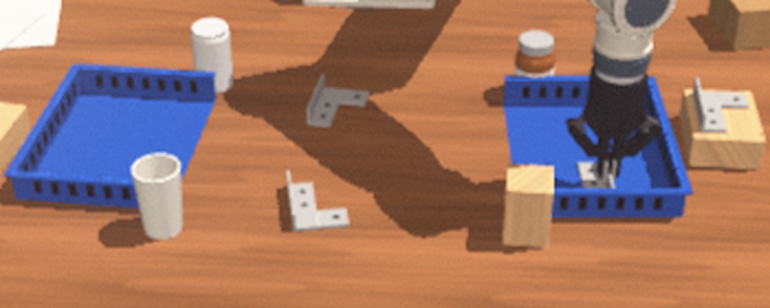

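The middle bracket is now in tray A, under the gripper at crop pixel (597,173). I release, lift, and go to the near bracket.

```bash
python3 -m jog '[[[0,0,0],0,0.7],[[0,0,0],0,0.5],[[0,0,0],0,0.5],[[0,0,-0.4],0,0.5],[[0,0,-0.8],0,0.5],[[0,0,-1],0,0.4],[[0,0,-1],0,0.3],[[0,0,-1],0,0.3],[[0,0,-1],0.62,0.3],[[0,0,-0.4],0.62,0.3]]' 25
python3 -m jog '[[[0.28,-0.98,0],0,0.3],[[0.28,-0.98,0],0,0.3],[[0.28,-0.98,0],0,0.3],[[0.28,-0.98,0],0,0.3],[[0.28,-0.98,0],0,0.3],[[0.28,-0.98,0],0,0.3],[[0.28,-0.98,0],0,0.3],[[0.28,-0.98,0],0,0.3],[[0.28,-0.98,0],0,0.3],[[0.28,-0.98,0],0,0.3],[[0.28,-0.98,0],0,0.3],[[0.28,-0.98,0],0,0.3],[[0.28,-0.98,0],0,0.3],[[0.28,-0.98,0],0,0.3],[[0.28,-0.98,0],0,0.3],[[0.28,-0.98,0],0,0.3],[[0.28,-0.98,0],0,0.3],[[0.28,-0.98,0],0,0.3],[[0,0,0],0,0.3]]'
python3 - <<'E'
from h import *
o=robot.observe(); print(o["tcp_pos"],o["eef_rot"])
cv2.imwrite("pics/w2.png",robot.read_camera("wrist"))
E
```

```text
clock: 9.7
tcp_pos: [0.6142, 0.3646, 0.154]
eef_rot: [0.186, 3.133, 0.002]
wrist_force: [-0.3, -0.0, 0.3]
opening: 0.06
grasp_force: 0.0
clock: 12.08
tcp_pos: [0.4373, -0.0601, 0.152]
eef_rot: [0.185, 3.135, -0.001]
wrist_force: [0.5, 0.5, -0.2]
opening: 0.0598
grasp_force: 0.0
[ 0.43734577 -0.06012139  0.15204388] [ 1.85359121e-01  3.13512115e+00 -6.90028658e-04]
```

View pics/w2.png

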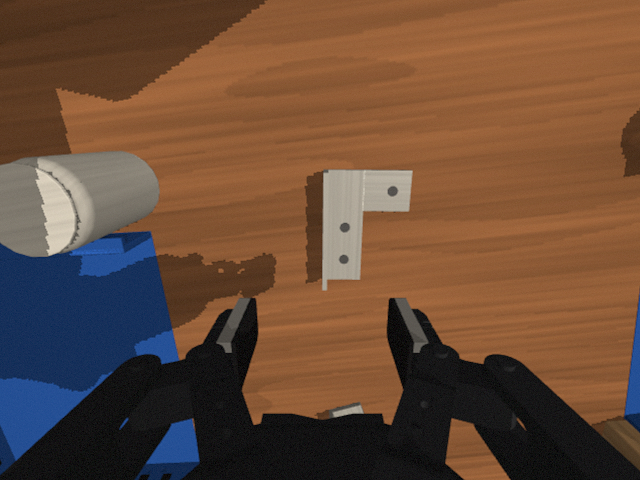

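The near bracket's flange top runs (323,172)–(323,290), vertical and centred between the fingers, so I descend, grip and drag.

```bash
python3 -m jog '[[[0,0.08,0.9],0,0.3],[[0,0,1],0,0.3],[[0,0,1],0,0.3],[[0,0,1],0,0.3],[[0,0,1],0,0.3],[[0,0,0.4],0,0.3],[[0,0,0.3],0,0.3],[[0,0,0],0,0.5],[[0,0,0],0,0.8],[[0,0,0],0,1],[[0,0,0],0,1],[[0,0,0],0,1],[[0,0,0],0,1],[[0,0,0],0,1]]' 25
python3 -m jog '[[[0,0,0],-0.57,1],[[0,0,0],-0.57,1],[[-0.64,0.75,0],0,1],[[-0.64,0.75,0],0,1],[[-0.64,0.75,0],0,1],[[-0.64,0.75,0],0,1],[[0,0.98,0],0,1],[[0,0.98,0],0,1],[[0,0.98,0],0,1],[[0,0.98,0],0,1],[[0,0.98,0],0,1],[[0,0.98,0],0,1],[[0,0.98,0],0,1],[[0,0.98,0],0,1],[[0,0.98,0],0,1],[[0,0.98,0],0,1],[[0,0.98,0],0,1],[[0,0.2,0],0,1],[[0,0,0],0,1]]' 40
```

```text
clock: 13.88
tcp_pos: [0.4382, -0.0571, 0.0118]
eef_rot: [0.182, 3.135, -0.0]
wrist_force: [0.3, 0.7, 6.7]
opening: 0.0035
grasp_force: 27.4
clock: 16.25
tcp_pos: [0.4829, 0.2961, 0.0119]
eef_rot: [-0.088, 3.139, 0.001]
wrist_force: [-0.2, 3.3, 3.9]
opening: 0.0029
grasp_force: 43.3
```

```bash
python3 -m jog '[[[0,0,0],0,0.7],[[0,0,0],0,0.5],[[0,0,0],0,0.5],[[0,0,-0.4],0,0.5],[[0,0,-0.8],0,0.5],[[0,0,-1],0,0.4],[[0,0,-1],0,0.3],[[0,0,-1],0,0.3],[[0,0,-1],-0.57,0.3],[[0,0,-0.4],-0.56,0.3]]' 25
python3 -m jog '[[[-0.29,-0.94,0],0,0.3],[[-0.29,-0.94,0],0,0.3],[[-0.29,-0.94,0],0,0.3],[[-0.29,-0.94,0],0,0.3],[[-0.29,-0.94,0],0,0.3],[[-0.29,-0.94,0],0,0.3],[[-0.29,-0.94,0],0,0.3],[[-0.29,-0.94,0],0,0.3],[[-0.29,-0.94,0],0,0.3],[[-0.29,-0.94,0],0,0.3],[[-0.29,-0.94,0],0,0.3],[[-0.29,-0.94,0],0,0.3],[[-0.29,-0.94,0],0,0.3],[[-0.29,-0.94,0],0,0.3],[[-0.29,-0.94,0],0,0.3],[[-0.29,-0.94,0],0,0.3],[[-0.29,-0.94,0],0,0.3],[[0,0,0],0,0.3],[[0,0,0],0,0.3]]'
python3 - <<'E'
from h import *
o=robot.observe(); print(o["tcp_pos"],o["eef_rot"])
cv2.imwrite("pics/w3.png",robot.read_camera("wrist"))
E
```

```text
clock: 17.5
tcp_pos: [0.483, 0.2956, 0.1536]
eef_rot: [-0.356, 3.119, 0.001]
wrist_force: [-0.3, -0.1, -0.4]
opening: 0.0598
grasp_force: 0.0
clock: 19.88
tcp_pos: [0.6916, -0.0667, 0.1511]
eef_rot: [0.352, -3.121, -0.0]
wrist_force: [-0.3, -0.3, 1.4]
opening: 0.0598
grasp_force: 0.0
[ 0.69157232 -0.06669563  0.15106992] [ 3.51859139e-01 -3.12135101e+00 -4.96754059e-04]
```

View pics/w3.png

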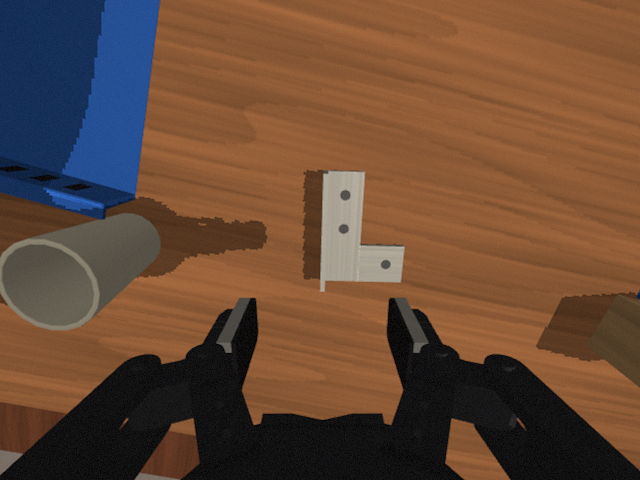

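The far bracket's flange top runs (322,172)–(322,290), upright and centred, so I use the same descent. Then I drag towards the robot first, clear of the cup, and into tray B.

```bash
python3 -m jog '[[[0,0.07,0.9],0,0.3],[[0,0,1],0,0.3],[[0,0,1],0,0.3],[[0,0,1],0,0.3],[[0,0,1],0,0.3],[[0,0,0.4],0,0.3],[[0,0,0.26],0,0.3],[[0,0,0],0,0.5],[[0,0,0],0,0.8],[[0,0,0],0,1],[[0,0,0],0,1],[[0,0,0],0,1],[[0,0,0],0,1],[[0,0,0],0,1]]' 25
python3 -m jog '[[[0,0,0],0.94,1],[[0,0,0],0.94,1],[[0.77,-0.4,0],0,1],[[0.77,-0.4,0],0,1],[[0.77,-0.4,0],0,1],[[0.77,-0.4,0],0,1],[[0.77,-0.4,0],0,1],[[0.77,-0.4,0],0,1],[[0,-0.98,0],0,1],[[0,-0.98,0],0,1],[[0,-0.98,0],0,1],[[0,-0.98,0],0,1],[[0,-0.98,0],0,1],[[0,-0.98,0],0,1],[[0,-0.98,0],0,1],[[0,-0.98,0],0,1],[[0,-0.98,0],0,1],[[0,-0.98,0],0,1],[[0,-0.3,0],0,1],[[0,0,0],0,1]]' 40
```

```text
clock: 21.68
tcp_pos: [0.6917, -0.065, 0.013]
eef_rot: [-0.352, 3.121, -0.001]
wrist_force: [-1.4, -0.6, 5.8]
opening: 0.0032
grasp_force: 27.2
clock: 24.18
tcp_pos: [0.5584, -0.3711, 0.013]
eef_rot: [0.091, 3.139, -0.001]
wrist_force: [-0.4, -1.4, 6.0]
opening: 0.003
grasp_force: 43.7
```

```bash
python3 -m jog '[[[0,0,0],0,0.7],[[0,0,0],0,0.5],[[0,0,0],0,0.5],[[0,0,-0.4],0,0.5],[[0,0,-0.8],0,0.5],[[0,0,-1],0,0.5],[[0,0,-1],0,0.5],[[0,0,-1],0,0.5],[[0,0,-1],0,0.5],[[0,0,-1],0,0.5],[[0,0,-1],0,0.5]]' 25
python3 -m jog '[[[0.4,1,0],0,0.5],[[0.4,1,0],0,0.5],[[0.4,1,0],0,0.5],[[0.4,1,0],0,0.5],[[0.4,1,0],0,0.5],[[0.4,1,0],0,0.5],[[0.4,1,0],0,0.5],[[0.4,1,0],0,0.5],[[0.4,1,0],0,0.5],[[0.4,1,0],0,0.5],[[0,1,0],0,0.5],[[0,1,0],0,0.5],[[0,1,0],0,0.5],[[0,1,0],0,0.5],[[0,0,0],0,0.5],[[0,0,0],0,0.5]]'
python3 - <<'E'
from h import *
im=robot.read_camera("top"); cv2.imwrite("pics/top1.png",im)
cv2.imwrite("pics/top1c.png",cv2.resize(im[150:330,120:490],None,fx=2.1,fy=2.1,interpolation=cv2.INTER_CUBIC))
a=cv2.imread("pics/top0.png")
for n,(x,y) in {"wood":(215,178),"jar":(204,307),"cup":(394,169),"tin":(394,304)}.items():
    s=np.s_[y-16:y+17,x-16:x+17]; print(n,np.abs(im[s].astype(int)-a[s]).mean().round(1))
print(robot.observe()["clock"])
E
```

```text
clock: 25.55
tcp_pos: [0.558, -0.3701, 0.194]
eef_rot: [0.09, 3.14, -0.001]
wrist_force: [-0.4, -0.0, 0.8]
opening: 0.0427
grasp_force: 0.0
clock: 27.55
tcp_pos: [0.4783, -0.0154, 0.1927]
eef_rot: [0.089, 3.14, -0.001]
wrist_force: [-0.6, -0.6, -0.4]
opening: 0.0426
grasp_force: 0.0
wood 3.5
jar 4.1
cup 3.5
tin 33.9
27.6
```

View pics/top1c.png

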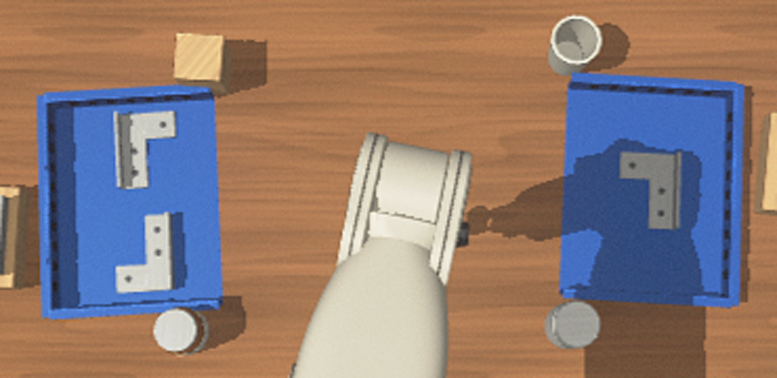

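All three brackets lie flat and wholly inside their trays: two left-hand in A at crop (145,150) and (148,255), and one right-hand in B at (655,188). The bystanders have not moved. The tin's larger difference is only the arm's shadow, since its centre is still at full-image pixel (393,304).

```bash
python3 -c "
from plant import robot
print(robot.finish_job())"
```

```text
the job is handed in; nothing more can be done
None
```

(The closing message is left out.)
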